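# Pin back the sprung belt tensioner of a tube-conveyor drive

## Robot

A 6-joint arm with a two-finger parallel gripper is mounted at the origin on the work surface. World frame = base frame: x ahead of the robot, y to its left, z up, the work surface at z = 0. Lengths are in m, angles in rad, forces in N, time in s.
With the tool pointing down it reaches from about 0.3 to 0.775 m from the base axis. Payload 14.6 kg.
Tool frame: the origin (TCP) lies on the front face of the gripper's body, between the roots of the fingers; the fingertips stand 73 mm ahead of it and the grasp point (between the pads) lies 54 mm ahead of it; z points along the fingers, y is the line along which they close (so a half turn about z gives the same grasp; the last joint's range is limited). The gripper opens to 85 mm and grips with 20 to 120 N. Pads are 22 mm wide; open, the fingers measure 114 mm over their backs; the gripper's body (76 mm by 85 mm) begins 54 mm behind the grasp point. The pads swing forward as they close: fully open they stand 13 mm farther back than shut.
Start: joints at [1.111, 0.3, 1.521, -0, 1.321, -0.067], TCP at [0.211, 0.508, 0.304] pointing down, gripper open.
Joint ranges: [-3.03, 3.03], [-0.79, 2.21], [0.23, 2.52], [-1.04, 4.18], [0, 3.07], [-2.55, 2.55]. Speed limits (rad/s): [2.22, 2.22, 2.57, 3.14, 3.14, 3.14].

## Interface

Orientations are given as a rotation vector (axis times angle).
In Python, from plant import bot gives the robot as it stands. The module is installed in compiled form; this text tells all that it offers.
- The arm moves only by the tool arm_command, never from a script. Its argument "series" is a list of rows, each a list of 5 numbers: the closure, from 0 (fully open) to 1 (shut), then the shift along the tool's x, y, z in cm, then the turn about the tool's z in degrees. A call has 1 to 8 rows; each row shifts and turns the commanded pose from where the row before left it, along the tool's axes as they then stand; what a row does not reach is not made up. A row lasts 1/12 s, in which the tool goes at most 41.7 mm and 7.16 degrees, less where a joint would pass 70% of its speed; a pose out of reach is approached as far as the arm can. A call is refused whole if a number of a shift passes 4.17 or a number of a turn 7.16, either way. A call with a gripper value outside its range is refused whole. The fingers move at their own pace and stop on an object; the grip force is fixed at half the most. Time passes only in rows, so rows that do not move let the fingers close. It gives the time, the measured TCP pose, the force, the opening and the grip force at its end, in the units of the state.
- bot.sense(): the state, without advancing time (a new reading comes with each control period).
- bot.capture(name): name is "scene" or "top" or "wrist"; returns (picture, depth): 480x640x3 uint8, red, green, blue; 480x640 float32, m along the optical axis (not along the pixel's ray), 0 where there is no reading.
- bot.camera_model(name): a dict with "camera_matrix" (3x3 intrinsics, pixels), "R" (3x3) and "t" (3): a world point X has camera coordinates R X + t. Camera axes: x right, y down, z forward; pixel columns grow to the right and rows downward; lengths in m; the calibration is good to about 2 mm. A picture is of the moment at which its call begins: read the wrist's pose just before it. camera_model takes no time and is no camera call; for the wrist camera it gives the pose at the moment of the call.
- bot.finish_job(): hands the job in; it is judged then, once.
Trained networks look in the newest picture that a camera, given by its name, has taken for a name from the list of things; names that differ only in an ending like _2 or _b are one class to them, and where a whole thing is asked for, a point or a joint stands for the part that bears it (a point fixed in the world has none). Each returns a list of dicts, best first, with "p" (0 to 1); they miss things now and then, are a little off and sometimes report something else, mostly with a low value. They report only what shows in the picture. A call takes as long as a camera call. They do not tell look-alikes from the thing itself.
- bot.boxes_of(camera, label): "box" ([left, top, right, bottom] as shares, 0 to 1, of the picture: columns of its width, rows of its height, round what is visible of it).
- bot.mark_of(camera, label): "location" ([column, row] as shares, 0 to 1, of the picture: columns of its width, rows of its height: a listed point, or the origin of a listed thing).
The state is a dict: "clock": time; "qpos": joint angles; "dq": joint speeds; "joint_torque": joint torques, N m; "ee_pos": TCP position; "tcp_rot": TCP orientation; "wrist_force": force on the tool from outside, world axes, zero at the start; "ft_torque": the same for the moment, N m; "width": opening from 0.0 (shut) to 1.0 (fully open); "grasp_force": force on a finger pad.
Only numpy, scipy, OpenCV 4.12 (cv2) and the standard library are available. Lean on these libraries where they do the work, as an engineer would, in place of code of your own. Each camera call takes 0.05 s, during which the arm holds its last target. There are 200 camera calls.

## Task

The belt drive is open for a belt change: take the red-headed locking pin from its blue block, put it through the eye in the tension wheel's ear while the wheel is still at rest, and with the pin turn the wheel counter-clockwise (seen from above) against its spring until the pin drops into the locking hole of the yellow plate below. Push the pin fully home, upright, so that it holds the wheel, and let go. Work gently - never force the wheel or the plate, never take the drive harder than about 40 N - and leave the other things on the bench where they are.

Things in the scene. Friction and masses are not known exactly. Their poses are not given: they have to be found in the camera images.
- pin_head (a point): Centre of the loose pin's red head, 18 x 18 mm, 40 mm tall; x, y square to its faces, z up the pin. Below it a flange 22 mm across, 4 mm thick, then a round shank 8 mm thick, 28 mm long. This centre is 52 mm above the tip, 24 mm above the flange's underside. About 60 g. Starts upright in the blue block, flange on its top. Grip firmly (80 N) at this centre or a few mm higher.
- pin_tip (a point): Tip of the pin's shank, on its axis, 52 mm below the head's centre; z points up the pin.
- pin_block: Fixed blue parking block, 56 x 56 x 36 mm, origin at the centre of its underside on the bench; a 12 mm wide hole 32 mm deep in the middle of its top holds the pin loosely.
- drive: Fixed drive unit; origin on the bench straight under the tension wheel's axis. Grey base 240 x 170 mm, 20 mm thick, from 102 mm on the -x side to 138 mm on the +x side; a black motor with an aluminium pulley (top 67 mm above the bench) stands 105 mm along +x. No belt is fitted. It carries the wheel and the yellow plate.
- plate_top (a point): Point on the wheel's axis at the height of the yellow plate's top, 36 mm above the bench. The plate: a clamped curved strip 24 mm wide on a 60 mm radius, 16 mm thick, under the eye's path. Its one locking hole (10 mm wide, 1 mm chamfer, through) is on that radius, 0.36 to 0.84 rad counter-clockwise from the eye's rest place; not tracked: seen from above at first, or found by feel.
- tensioner (a joint): Angle of the tension wheel in rad: 0 at rest against its stop, growing counter-clockwise seen from above, free to 1.2. A spring pulls it back: 0.20 N m at rest and 0.25 N m more per rad (about 3.5 N at the eye at rest, 7 N at 0.84 rad). A loaded pin drags in the eye: up to 4 N is needed to slide it down even over the open hole; the solid plate resists more.
- eye (a point): Mouth of the eye, centred on the ear's top face, 50 mm above the bench, 60 mm from the wheel's axis; turns with it. A through hole 9.6 mm wide, 1.5 mm chamfer, in a 28 x 28 mm ear 12 mm thick, 2 mm above the yellow plate. With the pin's tip on the plate its flange is 14 mm above the ear; with the pin home the flange rests on the ear and the tip is 22 mm above the bench.
- wheel_axis (a point): Point on the wheel's vertical axis at the height of its top face, 50 mm above the bench. The wheel is an aluminium disc 92 mm across, 12 mm thick; an idler roller on it, on the side away from the ear, reaches 67 mm above the bench.
- screwdriver: Loose screwdriver lying on the bench; leave alone.
- spare_pulley: Loose spare aluminium pulley, a ring 44 mm across and 18 mm high; leave alone.
- scanner: Loose white hand scanner lying on the bench, about 190 mm long, 35 mm high; leave alone.
- wipes: Loose white can with a blue band, 80 mm across, 150 mm tall; leave alone.
- parts_tray: Loose grey parts tray, 120 x 90 x 30 mm; leave alone.
- dish: Loose clear dish, 90 mm across, 16 mm high; leave alone.
- tube_rack: Loose white rack of purple-capped tubes, 96 x 52 mm, 93 mm tall; leave alone.
Not all that is in view belongs to the job. Of the things like the part that bears pin_head, leave any that is turquoise; of the rest the smaller one is meant.

How it is judged:
By the outcome, as a careful person would: the job done as asked, in the order asked, and still so for the second after the job is handed in, with the robot touching nothing.
It also fails if it takes over 67 s, if anything falls off the work surface, if the arm or the gripper's body presses on something with over 40 N, if the wrist force passes 120 N, or if a joint passes its speed limit or range.

## Working session

There is one attempt and no reset: what is moved stays moved. The work goes in short steps, Python scripts to look and compute and a tool call to move; the robot and the scene stay as the last step left them, time stands still between calls to the robot, and variables do not carry over. Pictures are saved under pics/ and viewed, at most 10 in all, crops included, and the job is handed in when it is done.

Besides the shell and the picture viewer there is one more tool, called after "Emit:" by a JSON object that holds its "op" and its "data". arm_command: Moves the arm, as the interface text tells. Its arguments: {"type":"object","properties":{"series":{"type":"array"}},"required":["series"]}

```bash
mkdir -p pics
cat > h.py <<'E'
import numpy as np, cv2
from plant import bot
def world(cam,u,v,z=None,d=None,m=None):
    m=m or bot.camera_model(cam);K=np.array(m['camera_matrix']);R=np.array(m['R']);t=np.array(m['t'])
    r=R.T@np.linalg.solve(K,[u,v,1.]);c=-R.T@t
    s=d if d is not None else (z-c[2])/r[2]
    return c+s*r
E
python3 - <<'E'
from h import *
s=bot.sense();print(s)
for c in('top','scene'):
    p,d=bot.capture(c);cv2.imwrite(f'pics/{c}0.png',p[:,:,::-1]);np.save(c+'d.npy',d)
    for n in('pin_head','eye','pin_block','wheel_axis','drive','plate_top'):
        for o in bot.mark_of(c,n):
            u,v=o['location'][0]*640,o['location'][1]*480
            z={'pin_head':.06,'eye':.05,'wheel_axis':.05,'plate_top':.036}.get(n,0)
            print(c,n,round(o['p'],2),round(u),round(v),world(c,u,v,z).round(4))
E
```

```text
{'clock': 0.0, 'qpos': array([ 1.11140709e+00,  3.00474686e-01,  1.52158795e+00, -5.36365305e-06,
        1.32070271e+00, -6.66316177e-02]), 'dq': array([ 0.00137697, -0.00121218,  0.00111062, -0.0002597 , -0.00098093,
       -0.00026515]), 'joint_torque': array([-1.77215575e-04, -5.43511605e+01, -3.61788440e+01, -6.81521783e-05,
        4.05123094e-03, -7.15065562e-05]), 'ee_pos': array([0.21045781, 0.50797699, 0.30331639]), 'tcp_rot': array([-6.12923852e-01, -3.08091570e+00,  1.78067299e-03]), 'wrist_force': array([-0.26678579, -0.04426572,  1.02543173]), 'ft_torque': array([-0.00665943, -0.05170883, -0.00435397]), 'grasp_force': 0.0, 'width': 1.0015487363665398}
top pin_head 0.71 392 285 [ 0.4716 -0.1864  0.06  ]
top pin_head 0.57 462 268 [ 0.516  -0.3696  0.06  ]
top eye 0.64 292 251 [0.5613 0.0719 0.05  ]
top pin_block 0.91 419 274 [ 0.5026 -0.2671  0.    ]
top pin_block 0.15 410 232 [ 0.6152 -0.2447  0.    ]
top wheel_axis 0.55 311 232 [0.6101 0.0235 0.05  ]
top wheel_axis 0.39 434 186 [ 0.7317 -0.3005  0.05  ]
top drive 0.69 311 233 [0.6106 0.0238 0.    ]
top drive 0.52 309 233 [0.6123 0.0292 0.    ]
top plate_top 0.8 311 234 [0.6054 0.0227 0.036 ]
top plate_top 0.38 222 179 [0.7524 0.2625 0.036 ]
scene pin_head 0.73 196 240 [ 0.5025 -0.2678  0.06  ]
scene pin_head 0.69 152 242 [ 0.4948 -0.3688  0.06  ]
scene pin_head 0.64 226 228 [ 0.458  -0.1964  0.06  ]
scene eye 0.97 340 247 [0.5755 0.0661 0.05  ]
scene eye 0.31 209 292 [ 0.6985 -0.2449  0.05  ]
scene pin_block 0.59 192 261 [ 0.4976 -0.2832  0.    ]
scene wheel_axis 0.6 330 257 [0.612  0.0311 0.05  ]
scene wheel_axis 0.23 330 272 [0.6735 0.0167 0.05  ]
scene drive 0.85 330 274 [0.6097 0.0345 0.    ]
scene plate_top 0.79 328 260 [0.6071 0.0293 0.036 ]
scene plate_top 0.73 405 239 [0.5435 0.2424 0.036 ]
scene plate_top 0.54 449 298 [0.7903 0.2476 0.036 ]
scene plate_top 0.19 195 258 [ 0.5449 -0.2731  0.036 ]
```

Run:
```python
import cv2,numpy as np
a=cv2.imread('pics/top0.png');b=cv2.imread('pics/scene0.png')
cv2.imwrite('pics/a.png',np.hstack([cv2.resize(a[200:320,240:480],(800,400),interpolation=cv2.INTER_CUBIC)]))
cv2.imwrite('pics/b.png',cv2.resize(b[190:330,120:400],(800,400),interpolation=cv2.INTER_CUBIC))
```

```text
(no output)
```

View pics/top0.png

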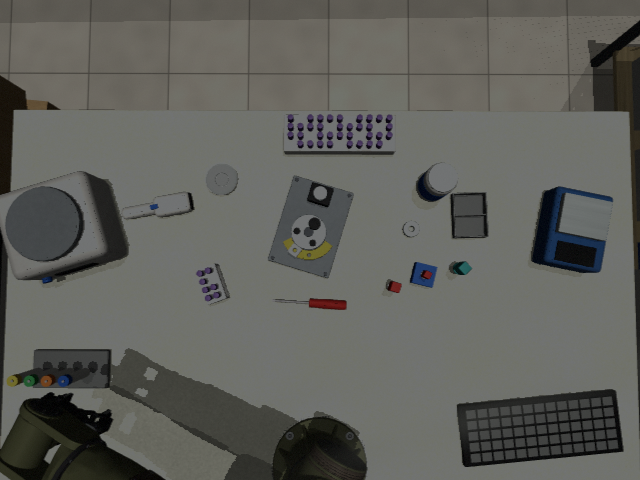

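View pics/a.png

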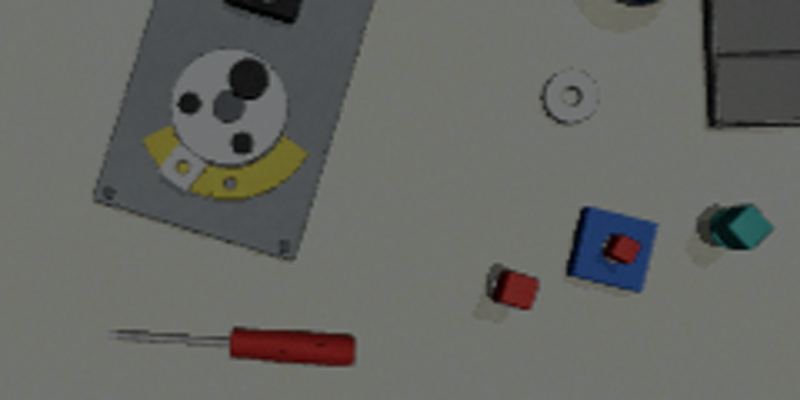

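View pics/b.png

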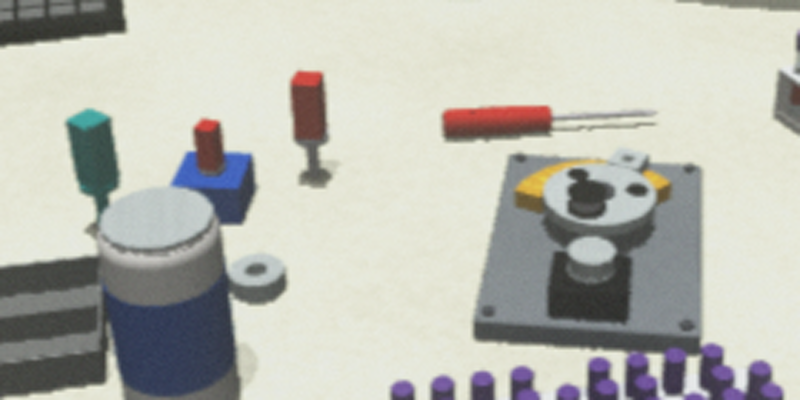

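The red pins: the one in the blue block (top 426,275), a larger free-standing red one (394,287) and a turquoise one (462,268). I choose the one in the block: it is red and smaller. The eye shows at top (295,250) and the locking hole at (309,255).

```bash
cat >> h.py <<'E'
from scipy.spatial.transform import Rotation as Ro
def rel(p,yaw=None):
    "remaining shift to TCP p in tool axes, cm; turn in deg so that tool y has world heading yaw (mod 180)"
    s=bot.sense();R=Ro.from_rotvec(s['tcp_rot']).as_matrix()
    d=R.T@(np.array(p)-s['ee_pos'])*100
    h=np.degrees(np.arctan2(R[1,1],R[0,1]))
    tn=None if yaw is None else -((yaw-h+90)%180-90)
    return d.round(2),'heading y',round(h,2),'turn',tn
E
python3 - <<'E'
from h import *
P={'eye':(294.9,250.1,.05),'hole':(309,254.9,.036),'axis':(308.7,231.5,.05),'headtop':(428,273.7,.08),'big':(395,286,.08),'turq':(463,268,.08)}
W={k:world('top',*v) for k,v in P.items()}
for k,v in W.items():print(k,v.round(4))
a=lambda p:np.arctan2(*(W[p]-W['axis'])[[1,0]])
print('hole angle',a('hole')-a('eye'))
m=bot.camera_model('wrist');R=np.array(m['R']);c=-R.T@m['t'];s=bot.sense();T=Ro.from_rotvec(s['tcp_rot']).as_matrix()
print('cam in tool',T.T@(c-s['ee_pos']),'\n',R@T,m['camera_matrix'])
d=np.load('topd.npy')
for u,v in((428,273),(396,285),(463,267)):print(world('top',u,v,d=float(d[v,u])))
print(rel([.5,-.267,.304]))
E
```

```text
eye [0.5627 0.0654 0.05  ]
hole [0.5507 0.0289 0.036 ]
axis [0.6116 0.0295 0.05  ]
headtop [ 0.5018 -0.2764  0.08  ]
big [ 0.4703 -0.192   0.08  ]
turq [ 0.5166 -0.3659  0.08  ]
hole angle -5.639059754731589
cam in tool [ 0.07396197 -0.00118816 -0.06919893] 
 [[ 5.88490481e-04  9.99999741e-01 -4.15449504e-04]
 [-9.56467656e-01  4.41628267e-04 -2.91838015e-01]
 [-2.91837756e-01  5.69107908e-04  9.56467668e-01]] [[370.57584811   0.         324.27880033]
 [  0.         370.57584811 239.448296  ]
 [  0.           0.           1.        ]]
[ 0.50355971 -0.27576999  0.0830093 ]
[ 0.47318019 -0.19153086  0.10160248]
[ 0.51877386 -0.36041198  0.10063133]
(array([-5.641e+01, -6.053e+01, -1.000e-02]), 'heading y', np.float64(67.5), 'turn', None)
```

Emit:
{"op": "arm_command", "data": {"series": [[0, -2.8, -3.0, 0, 0], [0, -2.8, -3.0, 0, 0], [0, -2.8, -3.0, 0, 0], [0, -2.8, -3.0, 0, 0], [0, -2.8, -3.0, 0, 0], [0, -2.8, -3.0, 0, 0], [0, -2.8, -3.0, 0, 0], [0, -2.8, -3.0, 0, 0]]}}

```text
clock: 1.37
ee_pos: [0.3256, 0.1988, 0.3041]
tcp_rot: [0.612, 3.081, 0.001]
wrist_force: [0.6, 0.8, -0.1]
width: 1.0
grasp_force: 0.0
```

Emit:
{"op": "arm_command", "data": {"series": [[0, -2.8, -3.0, 0, 0], [0, -2.8, -3.0, 0, 0], [0, -2.8, -3.0, 0, 0], [0, -2.8, -3.0, 0, 0], [0, -2.8, -3.0, 0, 0], [0, -2.8, -3.0, 0, 0], [0, -2.8, -3.0, 0, 0], [0, -2.8, -3.0, 0, 0]]}}

```text
clock: 2.03
ee_pos: [0.4409, -0.1091, 0.3041]
tcp_rot: [0.614, 3.08, -0.0]
wrist_force: [1.1, 0.5, 0.7]
width: 0.997
grasp_force: 0.0
```

Emit:
{"op": "arm_command", "data": {"series": [[0, -2.8, -3.0, 0, 0], [0, -2.8, -3.0, 0, 0], [0, -2.8, -3.0, 0, 0], [0, -2.8, -3.0, 0, 0], [0, 0, 0, 0, 0], [0, 0, 0, 0, 0]]}}

```text
clock: 2.53
ee_pos: [0.4982, -0.2621, 0.3028]
tcp_rot: [-0.616, -3.079, -0.001]
wrist_force: [-0.7, 0.5, -0.9]
width: 1.002
grasp_force: 0.0
```

Run:
```python
from h import *
s=bot.sense();print(s['clock'],s['ee_pos'],s['qpos'])
m=bot.camera_model('wrist')
p,d=bot.capture('wrist');cv2.imwrite('pics/w1.png',p[:,:,::-1]);np.save('w1d.npy',d)
for n in('pin_head','pin_block'):
  for o in bot.mark_of('wrist',n):
    u,v=o['location'][0]*640,o['location'][1]*480
    print(n,round(o['p'],2),round(u),round(v),world('wrist',u,v,{'pin_head':.06,'pin_block':0}[n],m=m).round(4))
h=cv2.cvtColor(p,cv2.COLOR_RGB2HSV);r=(((h[...,0]<8)|(h[...,0]>172))&(h[...,1]>130)&(h[...,2]>50)).astype(np.uint8)
K=d
for i in range(1,(L:=cv2.connectedComponentsWithStats(r))[0]):
    if L[2][i,4]<150: continue
    vv,uu=np.nonzero(L[1]==i);P=np.array([world('wrist',u,v,d=float(d[v,u]),m=m) for u,v in zip(uu,vv)])
    zt=np.percentile(P[:,2],95);T=P[P[:,2]>zt-.004]
    rc=cv2.minAreaRect((T[:,:2]*1000).astype(np.float32));print(L[2][i],L[3][i].round(),'ztop',zt.round(4),'rect mm',rc)
print(rel([.502,-.276,.304]))
```

```text
2.5333 [ 0.49820164 -0.26205096  0.30284806] [-5.49280124e-01  3.30117090e-01  1.48385207e+00 -3.34556341e-05
  1.32916684e+00 -1.72497827e+00]
pin_head 0.96 311 230 [ 0.505  -0.2782  0.06  ]
pin_head 0.93 224 288 [ 0.5247 -0.3734  0.06  ]
pin_head 0.66 396 155 [ 0.4727 -0.1884  0.06  ]
pin_block 0.71 315 207 [ 0.4981 -0.2734  0.    ]
[ 493    0  127   55 3314] [549.  22.] ztop 0.0256 rect mm ((421.50982666015625, -103.24964904785156), (262.6044921875, 21.27337074279785), 88.86917114257812)
[ 384  139   33   37 1059] [401. 157.] ztop 0.0997 rect mm ((459.23651123046875, -211.0180206298828), (70.78726196289062, 27.63665008544922), 59.95293426513672)
[302 222  22  21 417] [312. 232.] ztop 0.0803 rect mm ((469.16522216796875, -258.3234558105469), (17.073087692260742, 92.0741958618164), 62.28695297241211)
(array([-0.99, -1.35,  0.01]), 'heading y', np.float64(67.53), 'turn', None)
```

View pics/w1.png

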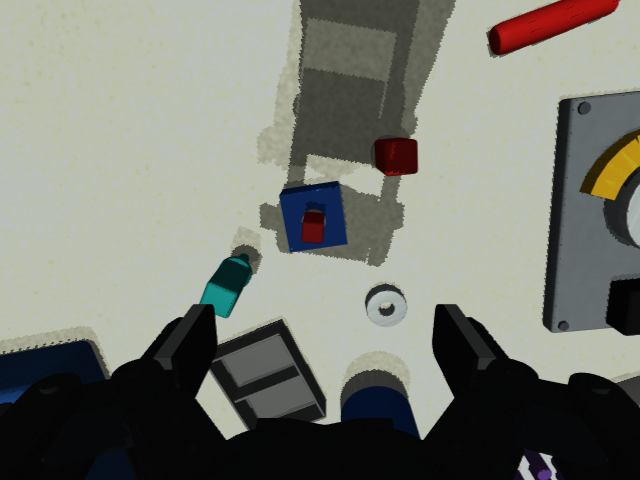

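Run:
```python
from h import *
p=cv2.imread('pics/w1.png');d=np.load('w1d.npy');m=bot.camera_model('wrist')
def pts(u0,v0,u1,v1,lo,hi):
    P=np.array([world('wrist',u,v,d=float(d[v,u]),m=m) for v in range(v0,v1) for u in range(u0,u1)])
    P=P[(P[:,2]>lo)&(P[:,2]<hi)];return P
for nm,a in(('head',(295,200,335,250,.076,.086)),('block',(270,170,360,262,.032,.041)),('big',(365,130,425,180,.094,.106))):
    P=pts(*a);print(nm,len(P),np.median(P[:,2]),P[:,:2].mean(0),cv2.minAreaRect((P[:,:2]*1000).astype(np.float32)))
cv2.imwrite('pics/w1c.png',cv2.resize(p[175:260,260:360],(800,680),interpolation=cv2.INTER_CUBIC)[:600])
```

```text
head 459 0.08019769309801716 [ 0.50205851 -0.27317815] ((502.6804504394531, -273.5302734375), (17.88233757019043, 18.395244598388672), 62.136474609375)
block 2874 0.03641084740243955 [ 0.50023215 -0.27228657] ((502.9924011230469, -273.7669982910156), (56.40361404418945, 56.90452575683594), 76.48059844970703)
big 1186 0.09942025375969707 [ 0.47007073 -0.18984607] ((470.68377685546875, -189.5640869140625), (25.061716079711914, 24.95191192626953), 72.91790771484375)
```

View pics/w1c.png

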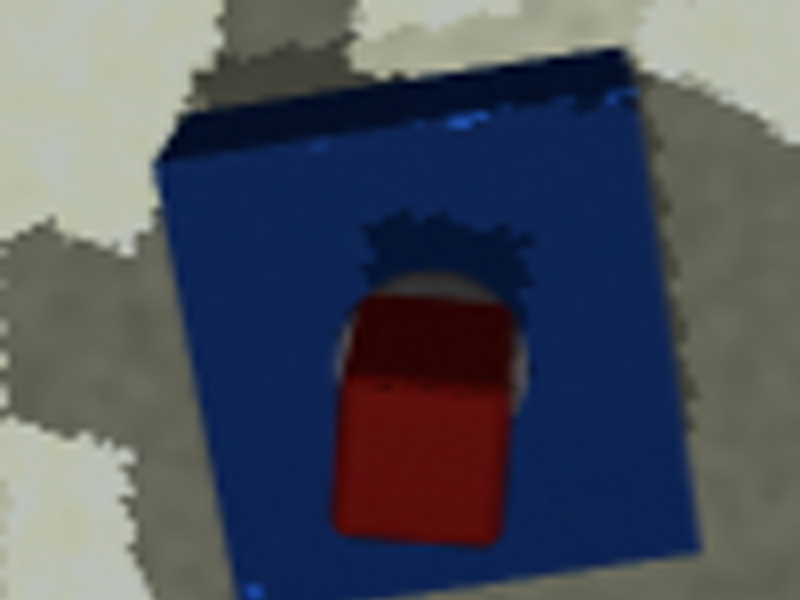

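Crop confirms: smaller red head in the blue block, top face centre at (312,232) of the wrist picture, yaw 62°.

Emit:
{"op": "arm_command", "data": {"series": [[0.4, 0, 0, 0, 5.4], [0.4, 0, 0, 0, 0], [0.4, 0, 0, 0, 0], [0.4, 0, 0, 0, 0]]}}

```text
clock: 3.02
ee_pos: [0.4982, -0.26, 0.3042]
tcp_rot: [0.752, 3.05, -0.0]
wrist_force: [-0.8, 0.0, 0.1]
width: 0.6
grasp_force: 0.0
```

```bash
python3 -c "
from h import *
print(rel([.5027,-.2735,.117],62.1),bot.sense()['tcp_rot'],bot.sense()['width'])"
```

```text
(array([-1.02, -0.99, 18.73]), 'heading y', np.float64(62.28), 'turn', np.float64(0.18235524479814558)) [ 7.52379232e-01  3.04962050e+00 -2.35867972e-04] 0.6002853522004705
```

Emit:
{"op": "arm_command", "data": {"series": [[0.4, -1.0, -1.0, 0, 0.2], [0.4, 0, 0, 3.5, 0], [0.4, 0, 0, 3.5, 0], [0.4, 0, 0, 3.5, 0], [0.4, 0, 0, 2.5, 0], [0.4, 0, 0, 0, 0], [0.4, 0, 0, 0, 0]]}}

```text
clock: 3.6
ee_pos: [0.5023, -0.2739, 0.1739]
tcp_rot: [-0.76, -3.047, -0.001]
wrist_force: [-0.5, 0.5, 1.4]
width: 0.601
grasp_force: 0.0
```

Run:
```python
from h import *
s=bot.sense();print(rel([.5027,-.2735,.117],62.1),s['ee_pos'])
m=bot.camera_model('wrist');p,d=bot.capture('wrist');cv2.imwrite('pics/w2.png',p[:,:,::-1])
P=np.array([world('wrist',u,v,d=float(d[v,u]),m=m) for v in range(0,480,1) for u in range(200,440) if d[v,u]>.05])
P=P[(abs(P[:,2]-.08)<.004)&(np.hypot(P[:,0]-.5027,P[:,1]+.2735)<.02)]
print(len(P),cv2.minAreaRect((P[:,:2]*1000).astype(np.float32)))
```

```text
(array([-0.02,  0.05,  5.69]), 'heading y', np.float64(61.98), 'turn', np.float64(-0.12268248843245999)) [ 0.50233993 -0.27386484  0.17391129]
1281 ((502.0975036621094, -275.7657470703125), (17.923505783081055, 17.991979598999023), 62.64508819580078)
```

```bash
python3 -c "
from h import *
print(rel([.5022,-.2752,.117],62.4))"
```

```text
(array([ 0.02, -0.12,  5.84]), 'heading y', np.float64(61.96), 'turn', np.float64(-0.43952933423193485))
```

Emit:
{"op": "arm_command", "data": {"series": [[0.4, 0, -0.1, 1.5, -0.3], [0.4, 0, 0, 2.0, 0], [0.4, 0, 0, 1.5, 0], [0.4, 0, 0, 0.7, 0], [0.4, 0, 0, 0, 0], [0.4, 0, 0, 0, 0]]}}

```text
clock: 4.15
ee_pos: [0.5025, -0.2753, 0.1185]
tcp_rot: [0.754, 3.048, -0.001]
wrist_force: [0.3, -1.0, 1.4]
width: 0.601
grasp_force: 0.0
```

Emit:
{"op": "arm_command", "data": {"series": [[1, 0, 0, 0, 0], [1, 0, 0, 0, 0], [1, 0, 0, 0, 0], [1, 0, 0, 0, 0], [1, 0, 0, 0, 0], [1, 0, 0, 0, 0]]}}

```text
clock: 4.65
ee_pos: [0.5022, -0.2752, 0.1181]
tcp_rot: [0.754, 3.048, -0.001]
wrist_force: [-0.3, 1.2, 6.0]
width: 0.204
grasp_force: 58.4
```

Emit:
{"op": "arm_command", "data": {"series": [[1, 0, 0, -0.5, 0], [1, 0, 0, -1, 0], [1, 0, 0, -2, 0], [1, 0, 0, -3, 0], [1, 0, 0, -3, 0], [1, 0, 0, -3, 0], [1, 0, 0, -2.5, 0], [1, 0, 0, 0, 0]]}}

```text
clock: 5.32
ee_pos: [0.5028, -0.2755, 0.2735]
tcp_rot: [0.753, 3.041, -0.004]
wrist_force: [-0.0, -0.5, -0.0]
width: 0.199
grasp_force: 58.4
```

```bash
python3 -c "
from h import *
print(rel([.616,.037,.268],62.4),bot.sense()['wrist_force'])"
```

```text
(array([ 4.57, 32.92,  0.48]), 'heading y', np.float64(62.2), 'turn', np.float64(-0.2042645154063507)) [-0.02634416 -0.47650781 -0.03598207]
```

Emit:
{"op": "arm_command", "data": {"series": [[1, 0.5, 3.3, 0, 0], [1, 0.6, 4.1, 0, 0], [1, 0.6, 4.1, 0, 0], [1, 0.6, 4.1, 0, 0], [1, 0.6, 4.1, 0, 0], [1, 0.6, 4.1, 0, 0], [1, 0.6, 4.1, 0, 0], [1, 0.5, 3.5, 0, 0]]}}

```text
clock: 5.98
ee_pos: [0.6079, 0.027, 0.2673]
tcp_rot: [0.754, 3.05, 0.0]
wrist_force: [0.5, -0.2, 0.2]
width: 0.203
grasp_force: 58.6
```

Emit:
{"op": "arm_command", "data": {"series": [[1, 0, 1.4, 0.5, 0], [1, 0, 0, 0, 0], [1, 0, 0, 0, 0], [1, 0, 0, 0, 0]]}}

```text
clock: 6.32
ee_pos: [0.614, 0.0356, 0.2619]
tcp_rot: [-0.756, -3.049, 0.0]
wrist_force: [-0.6, 0.3, -1.3]
width: 0.203
grasp_force: 58.7
```

Run:
```python
from h import *
s=bot.sense();print(s['ee_pos'],s['wrist_force'],s['clock'])
m=bot.camera_model('wrist');p,d=bot.capture('wrist');cv2.imwrite('pics/w3.png',p[:,:,::-1]);np.save('w3d.npy',d)
import pickle;pickle.dump(m,open('w3m.pkl','wb'))
for n,z in(('eye',.05),('wheel_axis',.05),('pin_tip',.158),('plate_top',.036)):
  for o in bot.mark_of('wrist',n):
    u,v=o['location'][0]*640,o['location'][1]*480
    print(n,round(o['p'],2),round(u),round(v),world('wrist',u,v,z,m=m).round(4))
```

```text
[0.61395971 0.03562517 0.2619263 ] [-0.62780565  0.31937311 -1.31626426] 6.3167
eye 0.58 332 151 [0.5663 0.0657 0.05  ]
eye 0.49 324 274 [0.6501 0.0153 0.05  ]
wheel_axis 0.86 320 225 [0.6122 0.0317 0.05  ]
pin_tip 0.78 322 278 [0.6122 0.034  0.158 ]
pin_tip 0.73 28 188 [ 0.5078 -0.0668  0.158 ]
```

View pics/w3.png

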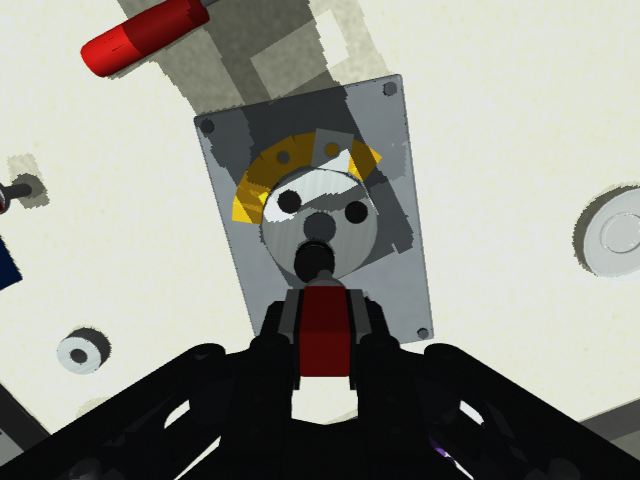

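Wrist picture: eye at (332,150), locking hole (284,157), wheel axis (320,225), pin tip (322,278). I go lower beside the eye, where tip and eye show together.

```bash
python3 -c "
from h import *
print(rel([.592,.052,.183],62.4))"
```

```text
(array([2.72, 0.4 , 7.92]), 'heading y', np.float64(62.13), 'turn', np.float64(-0.2727601652791236))
```

Emit:
{"op": "arm_command", "data": {"series": [[1, 1.3, 0.2, 0, 0], [1, 1.4, 0.2, 0, 0], [1, 0, 0, 2, 0], [1, 0, 0, 2.5, 0], [1, 0, 0, 2, 0], [1, 0, 0, 1.3, 0], [1, 0, 0, 0, 0], [1, 0, 0, 0, 0]]}}

```text
clock: 7.23
ee_pos: [0.5922, 0.0524, 0.184]
tcp_rot: [-0.755, -3.049, 0.0]
wrist_force: [-0.4, -0.6, -0.4]
width: 0.202
grasp_force: 58.6
```

Run:
```python
from h import *
import pickle
s=bot.sense();print(s['ee_pos'],s['wrist_force'],s['clock'])
m=bot.camera_model('wrist');p,d=bot.capture('wrist');cv2.imwrite('pics/w4.png',p[:,:,::-1]);np.save('w4d.npy',d)
pickle.dump((m,s),open('w4m.pkl','wb'))
K=np.array(m['camera_matrix']);R=np.array(m['R']);t=np.array(m['t'])
def proj(X):
    x=K@(R@np.array(X)+t);return x[:2]/x[2]
print('tip',proj(s['ee_pos']-[0,0,.11]),'eye',proj([.5655,.066,.05]))
for n,z in(('eye',.05),('wheel_axis',.05),('pin_tip',.073)):
  for o in bot.mark_of('wrist',n):
    u,v=o['location'][0]*640,o['location'][1]*480
    print(n,round(o['p'],2),round(u,1),round(v,1),world('wrist',u,v,z,m=m).round(4))
c=p[30:330,200:500,::-1];cv2.imwrite('pics/w4c.png',cv2.resize(c,(600,600),interpolation=cv2.INTER_CUBIC))
```

```text
[0.59217974 0.05243891 0.18398643] [-0.35193391 -0.55517669 -0.42612951] 7.2333
tip [326.30836964 274.8008772 ] eye [325.36725906 208.68407302]
eye 0.82 324.4 209.0 [0.5654 0.0654 0.05  ]
eye 0.56 315.6 276.5 [0.599  0.0419 0.05  ]
pin_tip 0.96 325.2 276.8 [0.5933 0.0512 0.073 ]
```

View pics/w4c.png

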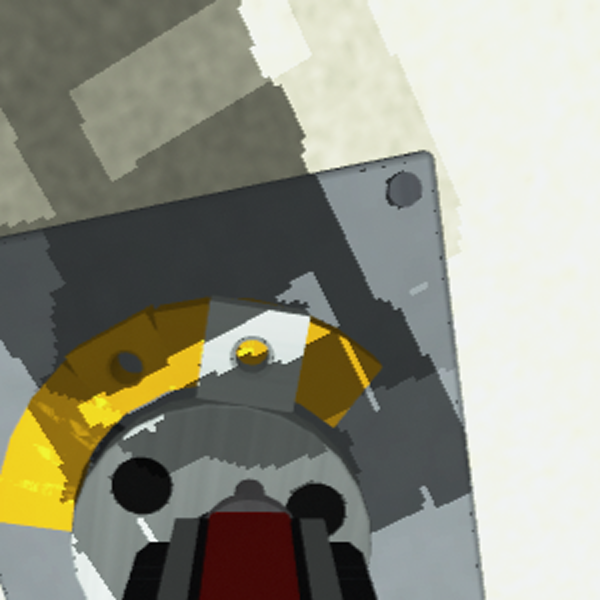

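Run:
```python
from h import *
import pickle
m,s=pickle.load(open('w4m.pkl','rb'))
e=world('wrist',325.4,207.7,.05,m=m);t=world('wrist',325.0,277,.074,m=m);h=world('wrist',200+128/2,30+362/2,.036,m=m)
print(e,t,h)
tgt=s['ee_pos']+e-t;tgt[2]=.172;print(tgt,rel(tgt,62.4))
ax=np.array([.6117,.030])
for q in(e,h):print(np.hypot(*(q[:2]-ax)),np.arctan2(*(q[:2]-ax)[::-1]))
# circle fit helper: axis from wheel rim depth
d=np.load('w4d.npy');P=np.array([world('wrist',u,v,d=float(d[v,u]),m=m) for v in range(225,300) for u in range(220,400) if d[v,u]>.05])
print(np.median(P[(abs(P[:,2]-.05)<.006)][:,2]))
ear=np.array([world('wrist',u,v,d=float(d[v,u]),m=m) for v in range(170,240) for u in range(290,360)]);q=ear[(ear[:,2]>.045)&(ear[:,2]<.056)];print('ear z',np.median(q[:,2]))
```

```text
[0.56501239 0.06627719 0.05      ] [0.59295001 0.05126332 0.074     ] [0.55230932 0.03146336 0.036     ]
[0.56424212 0.06745278 0.172     ] (array([ 3.2 , -0.02,  1.31]), 'heading y', np.float64(62.19), 'turn', np.float64(-0.2124502544133975))
0.05912501446628006 2.4810219620593448
0.05940870534151947 3.1169581236698067
0.049215952747186695
ear z 0.04912629992147502
```

Emit:
{"op": "arm_command", "data": {"series": [[1, 1.6, 0, 0, 0], [1, 1.6, 0, 0, 0], [1, 0, 0, 0.6, 0], [1, 0, 0, 0.5, 0], [1, 0, 0, 0.3, 0], [1, 0, 0, 0.2, 0], [1, 0, 0, 0, 0], [1, 0, 0, 0, 0]]}}

```text
clock: 8.1
ee_pos: [0.5642, 0.0675, 0.1677]
tcp_rot: [-0.755, -3.049, 0.0]
wrist_force: [-0.6, 0.7, -0.4]
width: 0.205
grasp_force: 58.6
```

Run:
```python
from h import *
s=bot.sense();print(s['ee_pos'],s['wrist_force'],rel([.5642,.0675,.157]))
m=bot.camera_model('wrist');p,d=bot.capture('wrist')
c=p[200:320,260:390,::-1];cv2.imwrite('pics/w5c.png',cv2.resize(c,(650,600),interpolation=cv2.INTER_CUBIC))
```

```text
[0.56416545 0.06745729 0.16773885] [-0.56992971  0.73517479 -0.3656704 ] (array([-0.  ,  0.01,  1.07]), 'heading y', np.float64(62.18), 'turn', None)
```

View pics/w5c.png

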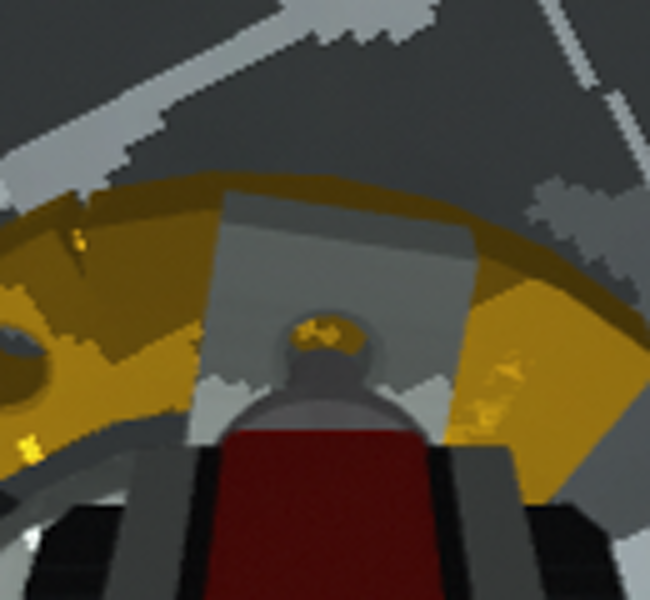

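Run:
```python
from h import *
s=bot.sense();m=bot.camera_model('wrist');R=Ro.from_rotvec(s['tcp_rot']).as_matrix()
e=world('wrist',260+327/5,200+362/5,.05,m=m);t=world('wrist',260+327/5,200+384/5,s['ee_pos'][2]-.110,m=m)
print(e,t,R.T@(e-t)*1000)
```

```text
[0.56565731 0.06626142 0.05      ] [0.56500081 0.06657686 0.05788703] [-0.72768101  0.02742868  7.88704474]
```

Tip and eye are aligned to within 1 mm sideways (both column ~325); tip enters next, watching force.

Emit:
{"op": "arm_command", "data": {"series": [[1, -0.04, 0, 0.3, 0], [1, 0, 0, 0.3, 0], [1, 0, 0, 0.2, 0], [1, 0, 0, 0.2, 0], [1, 0, 0, 0.1, 0], [1, 0, 0, 0, 0]]}}

```text
clock: 8.65
ee_pos: [0.5644, 0.0675, 0.1568]
tcp_rot: [0.755, 3.049, 0.0]
wrist_force: [2.9, -1.0, -3.0]
width: 0.208
grasp_force: 58.4
```

Emit:
{"op": "arm_command", "data": {"series": [[1, -0.04, 0, 0.1, 0], [1, 0, 0, 0.2, 0], [1, 0, 0, 0.2, 0], [1, 0, 0, 0, 0]]}}

```text
clock: 8.98
ee_pos: [0.5647, 0.0673, 0.1516]
tcp_rot: [0.755, 3.049, 0.0]
wrist_force: [3.1, -0.8, -0.9]
width: 0.205
grasp_force: 58.5
```

Emit:
{"op": "arm_command", "data": {"series": [[1, -0.06, 0, 0.1, 0], [1, 0, 0, 0.2, 0], [1, 0, 0, 0, 0], [1, 0, 0, 0, 0]]}}

```text
clock: 9.32
ee_pos: [0.565, 0.0671, 0.1486]
tcp_rot: [-0.755, -3.049, 0.0]
wrist_force: [0.3, 1.1, 0.1]
width: 0.204
grasp_force: 58.6
```

```bash
cat >> h.py <<'E'
AX=np.array([.6129,.0310]);A0=2.495
def eyepos(th,ax=None,a0=A0,r=.06):
    ax=AX if ax is None else ax
    return ax+r*np.array([np.cos(a0+th),np.sin(a0+th)])
E
python3 - <<'E'
from h import *
s=bot.sense();print(s['ee_pos'],s['wrist_force']);R=Ro.from_rotvec(s['tcp_rot']).as_matrix()
q=s['ee_pos'][:2]
for th in np.arange(.05,.70,.05):
    n=eyepos(th);print(round(th,2),n.round(4),(R.T@np.r_[n-q,0]*100).round(3)[:2]);q=n
E
```

```text
[0.56500431 0.06707249 0.14864715] [0.25484257 1.11405846 0.14006413]
0.05 [0.5633 0.0647] [ 0.044 -0.29 ]
0.1 [0.5616 0.0622] [ 0.026 -0.299]
0.15 [0.5601 0.0596] [ 0.011 -0.3  ]
0.2 [0.5588 0.0569] [-0.004 -0.3  ]
0.25 [0.5576 0.0542] [-0.019 -0.299]
0.3 [0.5565 0.0514] [-0.034 -0.298]
0.35 [0.5555 0.0485] [-0.049 -0.296]
0.4 [0.5547 0.0456] [-0.064 -0.293]
0.45 [0.5541 0.0427] [-0.078 -0.29 ]
0.5 [0.5535 0.0398] [-0.093 -0.285]
0.55 [0.5532 0.0368] [-0.107 -0.28 ]
0.6 [0.553  0.0338] [-0.121 -0.275]
0.65 [0.5529 0.0308] [-0.134 -0.268]
```

Emit:
{"op": "arm_command", "data": {"series": [[1, 0.02, -0.14, 0, 0], [1, 0.02, -0.15, 0, 0], [1, 0.015, -0.15, 0, 0], [1, 0.01, -0.15, 0, 0], [1, 0.005, -0.15, 0, 0], [1, 0.005, -0.15, 0, 0], [1, 0, 0, 0, 0]]}}

```text
clock: 9.9
ee_pos: [0.5604, 0.0593, 0.149]
tcp_rot: [0.755, 3.049, 0.0]
wrist_force: [3.7, 1.8, -2.2]
width: 0.198
grasp_force: 58.6
```

Emit:
{"op": "arm_command", "data": {"series": [[1, -0.03, -0.15, 0, 0], [1, 0, -0.15, 0, 0], [1, -0.005, -0.15, 0, 0], [1, -0.01, -0.15, 0, 0], [1, -0.015, -0.15, 0, 0], [1, -0.015, -0.15, 0, 0], [1, 0, 0, 0, 0]]}}

```text
clock: 10.48
ee_pos: [0.5569, 0.0511, 0.1491]
tcp_rot: [0.755, 3.049, 0.001]
wrist_force: [4.2, 3.0, -2.2]
width: 0.197
grasp_force: 58.7
```

```bash
cat > st.py <<'E'
from h import *
s=bot.sense();d=s['ee_pos'][:2]-AX;r=np.hypot(*d);u=d/r;t=np.array([-u[1],u[0]]);f=s['wrist_force']
print(s['clock'],s['ee_pos'],'r',r.round(4),'th',(np.arctan2(d[1],d[0])%(2*np.pi)-A0).round(3),'f rad',(f[:2]@u).round(1),'tan',(f[:2]@t).round(1),'z',f[2].round(1),'tq',s['ft_torque'].round(2))
E
python3 st.py
```

```text
10.4833 [0.55688771 0.0511232  0.14913695] r 0.0595 th 0.302 f rad -2.9 tan -4.2 z -2.2 tq [ 0.64 -0.86  0.  ]
```

Emit:
{"op": "arm_command", "data": {"series": [[1, -0.03, -0.2, 0, 0], [1, -0.035, -0.19, 0, 0], [1, -0.04, -0.2, 0, 0], [1, -0.05, -0.19, 0, 0], [1, -0.06, -0.19, 0, 0], [1, -0.065, -0.19, 0, 0], [1, -0.07, -0.19, 0, 0], [1, 0, 0, 0, 0]]}}

```text
clock: 11.15
ee_pos: [0.5537, 0.0377, 0.1492]
tcp_rot: [0.755, 3.049, 0.001]
wrist_force: [4.7, 5.7, -0.5]
width: 0.201
grasp_force: 58.8
```

```bash
python3 st.py
python3 - <<'E'
from h import *
s=bot.sense();R=Ro.from_rotvec(s['tcp_rot']).as_matrix();q=s['ee_pos'][:2]
for th in(.58,.61,.636,.66):print(th,(R.T@np.r_[eyepos(th,r=.0595)-q,0]*100).round(3)[:2])
m=bot.camera_model('wrist');p,d=bot.capture('wrist')
cv2.imwrite('pics/w6c.png',cv2.resize(p[180:330,240:410,::-1],(680,600),interpolation=cv2.INTER_CUBIC))
E
```

```text
11.15 [0.5537468  0.03768937 0.14920106] r 0.0595 th 0.534 f rad -4.0 tan -6.2 z -0.5 tq [ 1.01 -0.87 -0.04]
0.58 [-0.108 -0.251]
0.61 [-0.183 -0.413]
0.636 [-0.252 -0.552]
0.66 [-0.319 -0.678]
```

View pics/w6c.png

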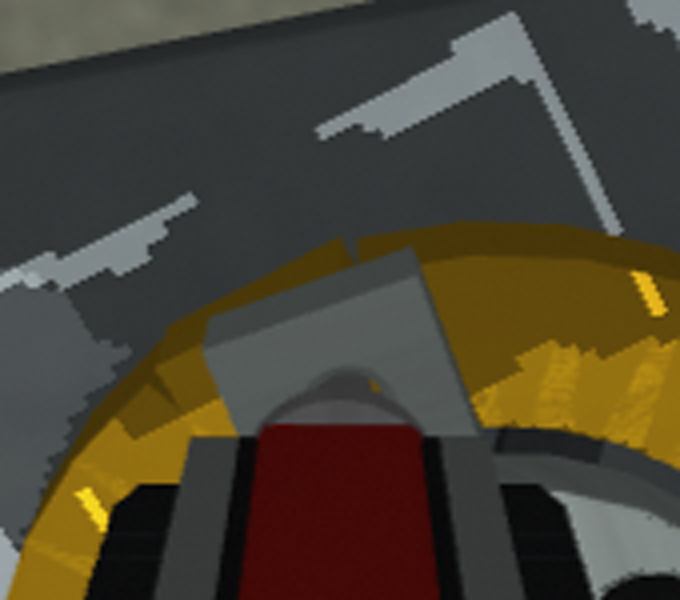

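Emit:
{"op": "arm_command", "data": {"series": [[1, -0.07, -0.16, 0, 0], [1, -0.08, -0.15, 0, 0], [1, -0.08, -0.14, 0, 0], [1, -0.06, -0.1, 0, 0], [1, 0, 0, 0.1, 0], [1, 0, 0, 0.1, 0], [1, 0, 0, 0, 0]]}}

```text
clock: 11.78
ee_pos: [0.5535, 0.0318, 0.1471]
tcp_rot: [-0.755, -3.049, -0.001]
wrist_force: [2.6, 6.5, 0.4]
width: 0.207
grasp_force: 59.3
```

```bash
python3 st.py
```

```text
11.7833 [0.55349153 0.03178337 0.14710566] r 0.0594 th 0.633 f rad -2.5 tan -6.5 z 0.4 tq [ 1.13 -0.33  0.02]
```

Radial force is small now. Press down in small steps.

Emit:
{"op": "arm_command", "data": {"series": [[1, 0, 0, 0.1, 0], [1, 0, 0, 0.1, 0], [1, 0, 0, 0, 0]]}}

```text
clock: 12.03
ee_pos: [0.5535, 0.0318, 0.1451]
tcp_rot: [-0.755, -3.049, -0.001]
wrist_force: [1.2, 6.4, 0.6]
width: 0.2
grasp_force: 59.3
```

```bash
python3 st.py
```

```text
12.0333 [0.553509   0.03179184 0.14513642] r 0.0594 th 0.633 f rad -1.1 tan -6.4 z 0.6 tq [ 1.12 -0.39  0.03]
```

Emit:
{"op": "arm_command", "data": {"series": [[1, 0, 0, 0.1, 0], [1, 0, 0, 0.1, 0], [1, 0, 0, 0, 0]]}}

```text
clock: 12.28
ee_pos: [0.5536, 0.0317, 0.1432]
tcp_rot: [0.755, 3.05, 0.001]
wrist_force: [2.0, 4.9, 1.7]
width: 0.207
grasp_force: 59.5
```

```bash
python3 st.py
```

```text
12.2833 [0.55355744 0.03166774 0.14316294] r 0.0593 th 0.635 f rad -1.9 tan -4.9 z 1.7 tq [ 0.89 -0.36  0.04]
```

Emit:
{"op": "arm_command", "data": {"series": [[1, -0.01, -0.02, 0.1, 0], [1, 0, 0, 0.1, 0], [1, 0, 0, 0.1, 0], [1, 0, 0, 0, 0]]}}

```text
clock: 12.62
ee_pos: [0.5535, 0.0314, 0.1401]
tcp_rot: [-0.755, -3.049, -0.001]
wrist_force: [1.0, 5.6, 1.6]
width: 0.208
grasp_force: 59.4
```

```bash
python3 st.py
```

```text
12.6167 [0.55354721 0.03142612 0.140063  ] r 0.0594 th 0.639 f rad -0.9 tan -5.7 z 1.6 tq [ 1.06 -0.36 -0.02]
```

Emit:
{"op": "arm_command", "data": {"series": [[1, 0, 0, 0.15, 0], [1, 0, 0, 0.15, 0], [1, 0, 0, 0.15, 0], [1, 0, 0, 0.15, 0], [1, 0, 0, 0, 0]]}}

```text
clock: 13.03
ee_pos: [0.5535, 0.0314, 0.1339]
tcp_rot: [-0.755, -3.049, -0.001]
wrist_force: [2.0, 4.5, 0.1]
width: 0.2
grasp_force: 59.2
```

```bash
python3 st.py
```

```text
13.0333 [0.55351409 0.03140673 0.1339405 ] r 0.0594 th 0.64 f rad -1.9 tan -4.5 z 0.1 tq [ 0.95 -0.44 -0.02]
```

Emit:
{"op": "arm_command", "data": {"series": [[1, 0, 0, 0.08, 0], [1, 0, 0, 0.07, 0], [1, 0, 0, 0, 0]]}}

```text
clock: 13.28
ee_pos: [0.5535, 0.0314, 0.1326]
tcp_rot: [-0.755, -3.05, -0.001]
wrist_force: [1.9, 4.7, 2.5]
width: 0.207
grasp_force: 59.4
```

Emit:
{"op": "arm_command", "data": {"series": [[1, 0, 0, 0.05, 0], [1, 0, 0, 0, 0]]}}

```text
clock: 13.45
ee_pos: [0.5536, 0.0314, 0.1322]
tcp_rot: [0.755, 3.05, 0.001]
wrist_force: [1.2, 4.4, 2.5]
width: 0.201
grasp_force: 59.4
```

```bash
python3 st.py
```

```text
13.45 [0.55355955 0.03140278 0.13215141] r 0.0593 th 0.64 f rad -1.2 tan -4.4 z 2.5 tq [ 0.98 -0.26 -0.03]
```

Emit:
{"op": "arm_command", "data": {"series": [[1, 0, 0, 0.04, 0], [1, 0, 0, 0, 0]]}}

```text
clock: 13.62
ee_pos: [0.5536, 0.0314, 0.132]
tcp_rot: [0.755, 3.05, 0.001]
wrist_force: [-0.3, 4.9, 5.2]
width: 0.201
grasp_force: 60.0
```

Emit:
{"op": "arm_command", "data": {"series": [[1, 0, 0, 0.04, 0], [1, 0, 0, 0, 0]]}}

```text
clock: 13.78
ee_pos: [0.5536, 0.0314, 0.1319]
tcp_rot: [0.755, 3.049, 0.001]
wrist_force: [-2.7, 5.9, 9.8]
width: 0.197
grasp_force: 60.6
```

Flange seated at expected height with 10 N. Release.

Emit:
{"op": "arm_command", "data": {"series": [[0.7, 0, 0, 0, 0], [0.6, 0, 0, 0, 0], [0.55, 0, 0, 0, 0], [0.55, 0, 0, 0, 0], [0.55, 0, 0, 0, 0]]}}

```text
clock: 14.2
ee_pos: [0.5535, 0.031, 0.1309]
tcp_rot: [-0.755, -3.049, 0.0]
wrist_force: [-0.8, 0.2, 0.2]
width: 0.454
grasp_force: 0.0
```

Emit:
{"op": "arm_command", "data": {"series": [[0.55, 0, 0, -0.5, 0], [0.55, 0, 0, -1.5, 0], [0.55, 0, 0, -3, 0], [0.55, 0, 0, -3, 0], [0.55, -3, 0, 0, 0], [0.55, -3, 0, 0, 0], [0.55, 0, 0, 0, 0], [0.55, 0, 0, 0, 0]]}}

```text
clock: 14.87
ee_pos: [0.607, 0.0026, 0.2109]
tcp_rot: [-0.756, -3.049, 0.0]
wrist_force: [-0.4, -0.3, -0.3]
width: 0.455
grasp_force: 0.0
```

Run:
```python
from h import *
s=bot.sense();print(s['ee_pos'],s['wrist_force'],s['clock'])
m=bot.camera_model('wrist');p,d=bot.capture('wrist')
P=np.array([world('wrist',u,v,d=float(d[v,u]),m=m) for v in range(0,480) for u in range(150,500) if d[v,u]>.05])
Q=P[np.hypot(P[:,0]-.5535,P[:,1]-.0314)<.03]
for z0,z1 in((.048,.053),(.088,.1)):
    q=Q[(Q[:,2]>z0-.002)&(Q[:,2]<z1)];print(z0,len(q),np.median(q,0) if len(q) else '', cv2.minAreaRect((q[:,:2]*1000).astype(np.float32)) if len(q) else '')
cv2.imwrite('pics/w7.png',cv2.resize(p[:330,160:490,::-1],(600,600),interpolation=cv2.INTER_CUBIC))
```

```text
[0.60697106 0.00262244 0.21086343] [-0.38574702 -0.28737708 -0.28837074] 14.8667
0.048 2085 [0.5711856  0.03329663 0.04920814] ((561.5545654296875, 31.21385955810547), (43.5350341796875, 43.76095199584961), 88.47348022460938)
0.088 1308 [0.55336111 0.03150831 0.09309204] ((553.5831298828125, 31.46863555908203), (17.604551315307617, 17.570871353149414), 62.2259407043457)
```

View pics/w7.png

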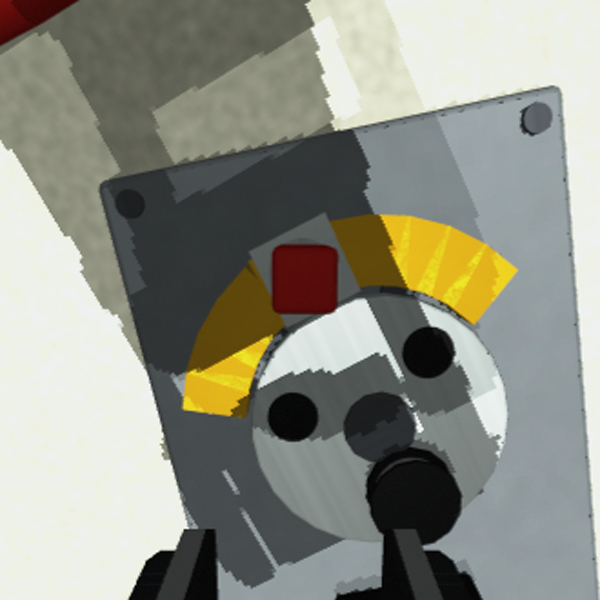

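The picture shows the pin upright at (305,280) in the ear over the hole, with the wheel held. The head top is 44 mm above the ear, so the flange is seated. The gripper is clear.

```bash
python3 -c "
from h import *
print(bot.finish_job())"
```

```text
the job is handed in; nothing more can be done
None
```

The job is handed in: the red pin is through the ear's eye and fully home in the yellow plate's locking hole, upright and holding the wheel about 0.64 rad counter-clockwise. The gripper is clear, it took about 15 s, and measured forces stayed around 10 N.

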